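# Fold out the serving stand and pile the boards on it

## Robot

A 6-joint arm with a two-finger parallel gripper is mounted at the origin on the work surface. World frame = base frame: x ahead of the robot, y to its left, z up, the work surface at z = 0. Lengths are in m, angles in degrees, forces in N, time in s.
With the tool pointing down it reaches from about 0.325 to 0.85 m from the base axis. Payload 15.5 kg.
Tool frame: the origin (TCP) lies midway between the tips of the shut fingers; the grasp point (between the pads) lies 19 mm behind it; y points along the fingers, x is the direction in which the jaws open and shut, and the axes are right-handed (so a half turn about y gives the same grasp; the last joint's range is limited). The gripper opens to 91 mm and grips with 3 to 60 N. Pads are 32 mm wide; open, the fingers measure 118 mm over their backs; the gripper's body (76 mm by 178 mm) begins 60 mm behind the grasp point.
Start: joints at [-77.493, 28.281, 77.091, -0, 74.628, -5.472], TCP at [0.193, -0.594, 0.177] pointing down, gripper open.
Joint ranges: [-166.48, 166.48], [-47.26, 123.95], [12.59, 153.08], [-70.14, 250.14], [6.76, 159.57], [-176.63, 176.63]. Speed limits (degrees/s): [108.29, 108.29, 147.25, 172.46, 172.46, 172.46].

## Interface

Orientations are given as a 3x3 rotation matrix whose columns are the frame's x, y, z axes.
In Python, from bench import ctrl gives the robot as it stands. The module is installed in compiled form; this text tells all that it offers. Calls block until the motion is done:
- ctrl.goto(position, orientation): joint-space move of the TCP to a pose.
- ctrl.move_l(position, vel=0.15, ori=None, contact_N=None): straight line of the TCP; ori=None keeps the orientation; vel is the mean speed in m/s. With contact_N (N) it stops when the force on the tool has changed by that much, and returns True; else False.
- ctrl.movej(angles): joint-space move.
- ctrl.command_gripper(opening): opening from 0.0 (shut) to 1.0 (fully open); the grip force is fixed at half the most; returns when the fingers have stopped.
- ctrl.sleep(seconds).
- ctrl.ik(position, orientation): joint angles nearest the present ones, or None.
- ctrl.read_camera(name): name is "scene" or "top" or "wrist"; returns the picture (480x640x3 uint8, blue, green, red); there is no depth.
- ctrl.camera_params(name): a dict with "fx", "fy", "cx", "cy" (pixels), "pose" (4x4, takes a point from camera to world coordinates); the wrist camera has in their place "T_tool_cam" (4x4, takes a point from camera to tool coordinates, whose origin is the TCP and whose axes are the tool frame's). Camera axes: x right, y up, looking along -z (the intrinsics and any distortion apply to the point x, -y, -z); pixel columns grow to the right and rows downward; lengths in m; the calibration is good to about 2 mm. A picture is of the moment at which its call begins: read the wrist's pose just before it. camera_params takes no time and is no camera call.
A pose or a line that the arm cannot do raises ctrl.MotionError and nothing moves.
- ctrl.sign_off(): hands the job in, once; it reports no verdict.
Readings, each from a call of its own:
- ctrl.current_t(): time.
- ctrl.current_q(): joint angles.
- ctrl.current_dq(): joint speeds.
- ctrl.current_effort(): joint torques, N m.
- ctrl.current_tool_pos(): TCP position.
- ctrl.current_eef_rot(): TCP orientation.
- ctrl.current_contact_force(): force on the tool from outside, world axes, zero at the start.
- ctrl.current_wrist_torque(): the same for the moment, N m.
- ctrl.current_grip_width(): opening from 0.0 (shut) to 1.0 (fully open).
Only numpy, scipy, OpenCV 4.12 (cv2) and the standard library are available. Lean on these libraries where they do the work, as an engineer would, in place of code of your own. Each camera call takes 0.05 s, during which the arm holds its last target. There are 200 camera calls.

## Task

Swing both folding legs of the little stand out towards the robot until they hit their stops, then lay all the wooden serving boards flat across the two legs, mid-way along them, in one square pile with their edges in line. When every board is on the pile, set the metal cover flat and square on top, and do not knock over or shove away the other kitchen things.

Things in the scene. Friction and masses are not known exactly. Their poses are not given: they have to be found in the camera images.
- stand: Grey pedestal block fixed to the counter, 70 (x) x 160 (y) x 80 mm high, carrying two gate legs. Origin: centre of its underside; its x axis points away from the robot (its -x face is the front, where the legs are hinged), y to the left, z up.
- pile_spot (a point): Where the pile's centre belongs: the point mid-way between the two swung-out legs and about mid-way along them, at the height of the legs' top (80 mm above the counter); 117 mm in front of the pedestal's origin (stand x = -0.117, y = 0). Axes as the stand's.
- leg_left (a joint): Swing of the left gate leg about an upright hinge, rad: 0 = folded, pointing straight to the stand's +y along the front face; it is 135 mm long from the hinge, so it stands out 105 mm past the pedestal's end, where it can be pushed from behind; grows as its free end swings towards the robot; 1.571 = stop, leg square out from the front. Stiff: moves at about 0.25 N m (2.5 N at 100 mm from the hinge) and stays where it is left. Either leg may start up to 0.3 rad open.
- leg_right (a joint): The same for the right leg: 0 = folded, pointing to the stand's -y; 1.571 = stop, square out towards the robot.
- leg_left_hinge (a point): Hinge axis of the left leg, at half the height of its top rail (72 mm above the counter): 47 mm in front of the pedestal's origin and 50 mm to its left (stand x = -0.047, y = 0.05).
- leg_right_hinge (a point): The same for the right leg (stand x = -0.047, y = -0.05).
- leg_left_end (a point): Free end of the left leg, 128 mm from its hinge, 72 mm above the counter. A leg is an aluminium top rail 135 mm long, 16 mm wide and 16 mm deep (top at 80 mm), with a post 16 x 14 mm down to 3 mm above the counter at this end.
- leg_right_end (a point): The same for the right leg.
- cover_c (a point): Aluminium cover: plate 160 (its x) x 66 (its y) x 6 mm, 250 g, with a black block handle in the middle of its top, 60 mm long (x), 16 mm wide (y), 30 mm tall. Its top is 36 mm above its underside. This point is the middle of the handle, 21 mm above the underside; z up.
- jar_mid (a point): Bystander: squat jar, 52 mm across, 46 mm tall; point 23 mm above its foot.
- mug_mid (a point): Bystander: white mug, 80 mm across, 90 mm tall; point 40 mm above its foot.
- sauce_mid (a point): Bystander: amber bottle, 66 mm across, 200 mm tall; point 40 mm above its foot.
- bowl_mid (a point): Bystander: steel bowl, 150 mm across, 60 mm tall; point 40 mm above its foot.
- can_mid (a point): Bystander: can, 74 mm across, 110 mm tall; point 40 mm above its foot.
- board1_c (a point): Wooden serving board, plain slab 150 (its x) x 56 (its y) x 18 mm (z), 120 g, all boards alike; 3 to 5 of the five are present. This point is its centre, 9 mm above its underside.
- board2_c (a point): Another such board, or absent (None).
- board3_c (a point): Another such board, or absent (None).
- board4_c (a point): Another such board, or absent (None).
- board5_c (a point): Another such board, or absent (None).
Not all that is in view belongs to the job. Leave any red look-alike of the part that bears cover_c alone.

How it is judged (in metres and radians):
On the way, in this order (a step that is already met when the one before it is completed fails the run):
1. both legs are swung out to their stops (value of joint each of leg_left, leg_right above 1.5 rad), for 0.2 s.
2. all the boards lie in one square pile across the two legs (value of joint each of leg_left, leg_right above 1.45 rad and x of board1_c in the frame of stand between -0.147 and -0.087 m and y of board1_c in the frame of stand between -0.028 and 0.028 m and height (world z) of each of board1_c, board2_c, board3_c, board4_c, board5_c above 0.084 m and angle between the z axis of each of board1_c, board2_c, board3_c, board4_c, board5_c and the z axis of stand, either way round below 0.1 rad and angle between the x axis of each of board1_c, board2_c, board3_c, board4_c, board5_c and the y axis of stand, either way round below 0.14 rad and horizontal distance between board1_c and board2_c below 0.013 m and horizontal distance between each of board1_c, board2_c and board3_c below 0.013 m and horizontal distance between each of board1_c, board2_c, board3_c and board4_c below 0.013 m and horizontal distance between each of board1_c, board2_c, board3_c, board4_c and board5_c below 0.013 m and x of board2_c in the frame of stand between -0.147 and -0.087 m and y of board2_c in the frame of stand between -0.028 and 0.028 m and x of board3_c in the frame of stand between -0.147 and -0.087 m and y of board3_c in the frame of stand between -0.028 and 0.028 m and x of board4_c in the frame of stand between -0.147 and -0.087 m and y of board4_c in the frame of stand between -0.028 and 0.028 m and x of board5_c in the frame of stand between -0.147 and -0.087 m and y of board5_c in the frame of stand between -0.028 and 0.028 m and linear speed of each of board1, board2, board3, board4, board5 below 0.02 m/s), for 0.3 s.
3. the cover lies flat and square on top of the pile (horizontal distance between cover_c and board1_c below 0.016 m and horizontal distance between cover_c and board2_c below 0.016 m and horizontal distance between cover_c and board3_c below 0.016 m and horizontal distance between cover_c and board4_c below 0.016 m and horizontal distance between cover_c and board5_c below 0.016 m and x of cover_c in the frame of stand between -0.147 and -0.087 m and y of cover_c in the frame of stand between -0.028 and 0.028 m and height (world z) of cover_c above 0.145 m and angle between cover_c's own z axis and vertical below 0.1 rad and angle between the x axis of cover_c and the y axis of stand, either way round below 0.16 rad), for 0.3 s.
At the end, for the whole second after the job is handed in: Legs out at their stops (within 0.12 rad); every board flat on the legs or the pile, within 28 mm of the pile spot each way, 13 mm of one another and 0.14 rad of square; cover flat on top, handle up, within 16 mm of every board's centre and 0.16 rad of square; all at rest (all of step 2 and all of step 3 and linear speed of cover below 0.02 m/s); the robot touches nothing.
It fails at once if a bystander (jar, mug, bottle, bowl or can) is knocked over or shoved more than 80 mm (distance of any of jar_mid, mug_mid, sauce_mid, bowl_mid, can_mid from where it was at the start of the episode above 0.08 m or angle between any of jar_mid, mug_mid, sauce_mid, bowl_mid, can_mid's own z axis and vertical above 0.7 rad).
Of board1, board2, board3, board4, board5 only 3 to 5 are there at a start; the rules pass over those that are not, and their reading is None.
At some moment in a run one of cover may be knocked a few centimetres aside while the robot is not near it.
It also fails if it takes over 210 s, if anything falls off the work surface, if the arm or the gripper's body presses on something with over 40 N, if the wrist force passes 120 N, or if a joint passes its speed limit or range.

## Working session

There is one attempt and no reset: what is moved stays moved. The work goes in short steps, each a Python script; the robot and the scene stay as the last script left them, time stands still between calls to the robot, and variables do not carry over. Pictures are saved under pics/ and viewed, about 12 in all and at most 16, crops included, and the job is handed in when it is done.

```bash
mkdir -p pics; python3 - <<'E'
from bench import ctrl
import cv2,numpy as np
np.set_printoptions(precision=4,suppress=True)
for n in("scene","top"):
    cv2.imwrite(f"pics/{n}0.png",ctrl.read_camera(n)); print(n,ctrl.camera_params(n))
print(ctrl.camera_params("wrist"),ctrl.current_eef_rot(),ctrl.current_t())
E
```

```text
scene {'fx': 519.2502474307721, 'fy': 519.2502474307721, 'cx': 319.65496660013116, 'cy': 242.65786300639314, 'pose': array([[ 0.0377, -0.6637,  0.7471,  1.5624],
       [ 0.9993,  0.0185, -0.034 ,  0.0068],
       [ 0.0087,  0.7478,  0.6639,  1.0267],
       [ 0.    ,  0.    ,  0.    ,  1.    ]])}
top {'fx': 600.5245824220867, 'fy': 600.5245824220867, 'cx': 328.0311552302896, 'cy': 244.87570145023489, 'pose': array([[ 0.0047,  0.9886, -0.1505,  0.2428],
       [-1.    ,  0.0054,  0.0041,  0.0651],
       [ 0.0049,  0.1505,  0.9886,  1.8165],
       [ 0.    ,  0.    ,  0.    ,  1.    ]])}
{'fx': 390.1770580746993, 'fy': 390.1770580746993, 'cx': 308.40590882626947, 'cy': 228.8941013413298, 'T_tool_cam': array([[ 1.    , -0.0006, -0.0009, -0.0016],
       [-0.0007,  0.2314, -0.9728, -0.2082],
       [ 0.0007,  0.9728,  0.2314,  0.0635],
       [ 0.    ,  0.    ,  0.    ,  1.    ]])} [[ 0.3087 -0.0003  0.9512]
 [-0.9512  0.001   0.3087]
 [-0.0011 -1.      0.0001]] 0.1
```

View pics/top0.png

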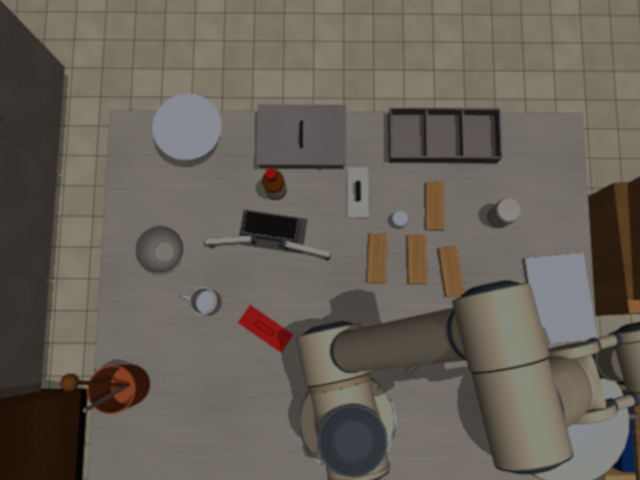

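View pics/scene0.png

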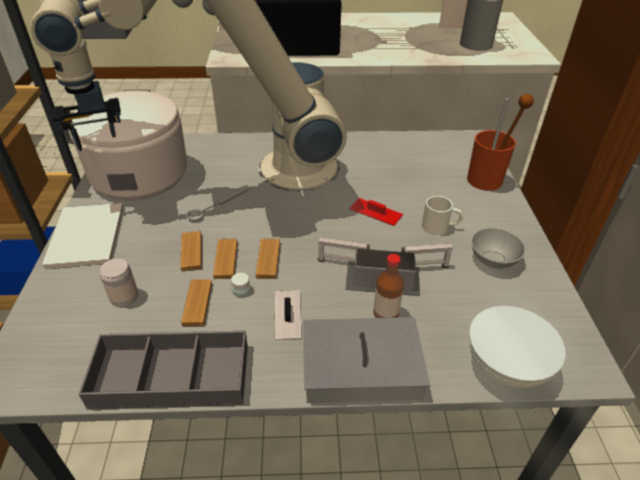

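The top view shows the stand at about (272,227), with leg ends at (210,243) and (328,256). There are four boards, at (377,258), (417,259), (451,271) and (435,205). The cover is at (358,192), the jar at (400,219) and the red decoy at (265,328). The scene view confirms four boards. Next I'll take a closer wrist view.

```bash
cat > h.py <<'E'
from bench import ctrl
import cv2,numpy as np
np.set_printoptions(precision=4,suppress=True)
def R(a):  # tool down, tool z at world yaw a, jaws at yaw a-90deg
    c,s=np.cos(a),np.sin(a); return np.array([[s,0,c],[-c,0,s],[0,-1,0.]])
class Cam:
    def __init__(s,name,tag=None):
        s.p=ctrl.camera_params(name)
        if name=="wrist":
            T=np.eye(4);T[:3,:3]=ctrl.current_eef_rot();T[:3,3]=ctrl.current_tool_pos();s.T=T@s.p["T_tool_cam"]
        else: s.T=s.p["pose"]
        s.img=ctrl.read_camera(name)
        if tag: cv2.imwrite(f"pics/{tag}.png",s.img)
    def pt(s,uv,z):
        uv=np.atleast_2d(uv).astype(float);p=s.p
        d=np.c_[(uv[:,0]-p["cx"])/p["fx"],-(uv[:,1]-p["cy"])/p["fy"],-np.ones(len(uv))]@s.T[:3,:3].T
        o=s.T[:3,3];return (o+d*((z-o[2])/d[:,2])[:,None])[:,:2]
    def px(s,P):
        P=np.atleast_2d(P);c=(P-s.T[:3,3])@s.T[:3,:3];p=s.p
        return np.c_[p["cx"]+p["fx"]*c[:,0]/-c[:,2],p["cy"]-p["fy"]*c[:,1]/-c[:,2]]
def rect(P): # centre, (long,short), yaw of long axis in (-90,90]
    (x,y),(w,h),a=cv2.minAreaRect((P*1000).astype(np.float32))
    if w<h:w,h,a=h,w,a+90
    a=(a+90)%180-90
    return np.array([x,y])/1000,(w,h),np.radians(a)
def boards(cam,z=.018,minA=300):
    hsv=cv2.cvtColor(cam.img,cv2.COLOR_BGR2HSV)
    m=cv2.inRange(hsv,(8,90,110),(20,255,255));m=cv2.morphologyEx(m,cv2.MORPH_OPEN,np.ones((3,3)))
    out=[]
    for c in cv2.findContours(m,cv2.RETR_EXTERNAL,cv2.CHAIN_APPROX_NONE)[0]:
        if cv2.contourArea(c)>minA: out.append(rect(cam.pt(c[:,0],z)))
    return out
E
python3 - <<'E'
from h import *
p=ctrl.current_tool_pos();ctrl.move_l(p+[0,0,.2])
for x,y in((.40,-.02),(.42,0.02)):
    try: ctrl.goto([x,y,.45],R(0));break
    except ctrl.MotionError as e: print(e)
c=Cam("wrist","w1");print(ctrl.current_tool_pos(),c.T)
for b in boards(c): print("w",b)
t=Cam("top","t1")
for b in boards(t): print("t",b)
print(t.pt([[243,210],[307,218],[301,247],[239,237],[210,243],[328,256]],.08),ctrl.current_t())
E
```

```text
[ 0.4002 -0.0205  0.4498] [[ 0.0002  0.9728  0.2316  0.4634]
 [-1.      0.0001  0.0004 -0.0195]
 [ 0.0003 -0.2316  0.9728  0.658 ]
 [ 0.      0.      0.      1.    ]]
w (array([ 0.4394, -0.3128]), (147.9437713623047, 55.41717529296875), np.float64(0.1316809738172415))
w (array([ 0.4751, -0.2103]), (147.6726531982422, 55.65553665161133), np.float64(0.016173453241754173))
w (array([ 0.4778, -0.0898]), (147.80401611328125, 55.321983337402344), np.float64(-0.05120579670144405))
w (array([ 0.6123, -0.2676]), (94.95777893066406, 55.668827056884766), np.float64(-0.019313510541363644))
t (array([0.1015, 0.6503]), (94.61549377441406, 55.327476501464844), np.float64(0.05793884218127441))
t (array([ 0.4409, -0.3143]), (147.0421905517578, 52.95118713378906), np.float64(0.12857511213020703))
t (array([ 0.6424, -0.2696]), (144.99313354492188, 49.31422424316406), np.float64(-0.020116187293913526))
[[0.6098 0.3091]
 [0.5869 0.1202]
 [0.5004 0.1369]
 [0.5291 0.3187]
 [0.5108 0.403 ]
 [0.4743 0.0578]] 3.8833
```

View pics/w1.png

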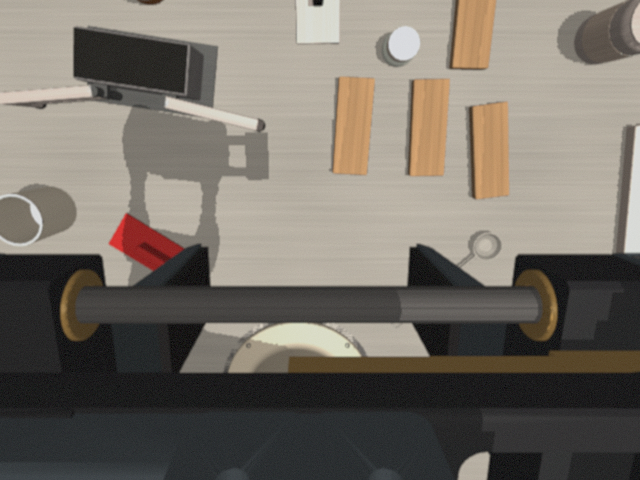

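The wrist view at 0.45 m shows three whole boards and one cut off at the top. The stand's black top spans about (73,27) to (190,95), and the left leg's end is out of frame. I'll take one view over the stand and one over the cover.

```bash
python3 - <<'E'
from h import *
ctrl.goto([.45,-.15,.42],R(0));c=Cam("wrist","w2")
for b in boards(c): print("w",b)
ctrl.goto([.40,.21,.42],R(0)); c=Cam("wrist","w3"); np.savez("w3.npz",T=c.T)
hsv=cv2.cvtColor(c.img,cv2.COLOR_BGR2HSV)
m=(hsv[:240,:,2]<50).astype(np.uint8)
for k in cv2.findContours(m,cv2.RETR_EXTERNAL,cv2.CHAIN_APPROX_NONE)[0]:
    if cv2.contourArea(k)>800: print(cv2.contourArea(k),cv2.boundingRect(k),rect(c.pt(k[:,0],.08)))
a=cv2.imread("pics/w2.png")[:240];b=c.img[:240]
cv2.imwrite("pics/w23.png",np.vstack([a,b]))
E
```

```text
w (array([ 0.4395, -0.3129]), (148.31875610351562, 55.423545837402344), np.float64(0.1299642752114412))
w (array([ 0.4753, -0.2114]), (147.76197814941406, 53.92555236816406), np.float64(0.012734190833971601))
w (array([ 0.4778, -0.0908]), (147.71859741210938, 55.06193542480469), np.float64(-0.04867885630112236))
w (array([ 0.6329, -0.2682]), (133.96527099609375, 55.79863739013672), np.float64(-0.020302342254110064))
5584.5 (236, 23, 120, 67) (array([0.5646, 0.2283]), (150.74542236328125, 61.15011215209961), np.float64(1.4237504198383895))
```

View pics/w23.png

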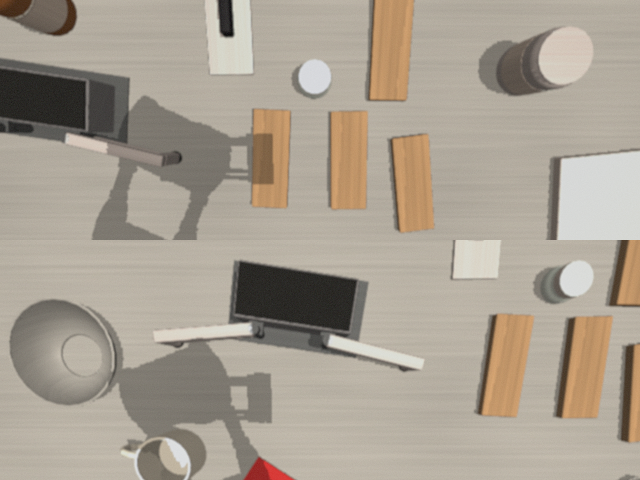

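Stand centre is (0.5646, 0.2283) with yaw about −0.147 rad: the black pad measures 151×61 mm against the 160×70 mm block, which is consistent. The leg ends are at about (156,97) and (422,124) in w3. Next I'll push the legs.

```bash
cat >> h.py <<'E'
S0=np.array([.5646,.2283]);SY=1.4238-np.pi/2
def sw(p): c,s=np.cos(SY),np.sin(SY); return S0+np.array([c*p[0]-s*p[1],s*p[0]+c*p[1]])
def ws(p): c,s=np.cos(SY),np.sin(SY); d=np.array(p)-S0; return np.array([c*d[0]+s*d[1],-s*d[0]+c*d[1]])
E
cat > legs.py <<'E'
from h import *
f=np.load("w3.npz");c=Cam("wrist");c.T=f["T"]
th={}
for k,uv,sg in(("L",(156,97),1),("R",(422,124),-1)):
    e=ws(c.pt([uv],.08)[0]);d=e-[-.047,sg*.05];th[k]=np.arctan2(-d[0],sg*d[1]);print(k,e,np.hypot(*d),th[k])
ctrl.command_gripper(0)
def pose(th,sg,off,z,r=.1):
    u=np.array([-np.sin(th),sg*np.cos(th)]);n=np.array([np.cos(th),sg*np.sin(th)])
    return [*sw(np.array([-.047,sg*.05])+r*u+off*n),z],R(SY+sg*th)
for k,sg in(("L",1),("R",-1)):
    t0=th[k]
    ctrl.goto(*pose(t0,sg,.05,.22));p,o=pose(t0,sg,.05,.035)
    if ctrl.move_l(p,vel=.2,contact_N=6): print("hit going down",ctrl.current_tool_pos());break
    for t in [*np.arange(t0+.1,1.4,.2),1.45]:
        p,o=pose(t,sg,.024,.035);ctrl.move_l(p,vel=.08,ori=o)
    print(k,"force",ctrl.current_contact_force())
    p,o=pose(1.66,sg,.024,.035);h=ctrl.move_l(p,vel=.03,ori=o,contact_N=10)
    q=ws(ctrl.current_tool_pos()[:2]);print(h,q,ctrl.current_contact_force())
    p,o=pose(1.571,sg,.06,.035);ctrl.move_l(p,vel=.15);ctrl.move_l([*p[:2],.24],vel=.25)
ctrl.goto([.40,.21,.42],R(0));Cam("wrist","w4");print(ctrl.current_t())
E
python3 legs.py
```

```text
L [-0.0769  0.1763] 0.12982226083519213 0.23264629812816187
R [-0.0589 -0.1829] 0.13341218353911566 0.08895974116413571
L force [0.829  0.4527 0.4769]
True [-0.1466  0.0742] [-0.511   6.9318  0.0916]Traceback (most recent call last):
  File "legs.py", line 15, in <module>
    p,o=pose(t,sg,.024,.035);ctrl.move_l(p,vel=.08,ori=o)
                             ~~~~~~~~~~~^^^^^^^^^^^^^^^^^
bench.MotionError: the arm cannot follow that straight line within its joint ranges
```

```bash
python3 - <<'E'
from h import *
print(ctrl.current_q(),ctrl.current_tool_pos(),ws(ctrl.current_tool_pos()[:2]),ctrl.current_contact_force(),ctrl.current_t())
z=ctrl.current_eef_rot()[:,2];print("a",np.arctan2(z[1],z[0]))
r=.1
for t in(.09,.5,1,1.57):
  for da in (0,np.pi/2,np.pi,-np.pi/2):
    u=np.array([-np.sin(t),-np.cos(t)]);n=np.array([np.cos(t),-np.sin(t)])
    P=[*sw(np.array([-.047,-.05])+r*u+.024*n),.035]
    q=ctrl.ik(P,R(SY-t+da));print(t,da,None if q is None else np.array(q))
E
```

```text
[  8.1236  27.026  110.5382  -0.0002  42.4258 162.9051] [0.4307 0.1217 0.035 ] [-0.1168 -0.1251] [ 0.2563 -0.1771 -0.8522] 18.925
a -1.1306486076981423
0.09 0 [  2.6038  30.8321 100.9644  -0.      48.2035 106.1827]
0.09 1.5707963267948966 [  2.6038  30.8321 100.9644  -0.      48.2035  16.1827]
0.09 3.141592653589793 [  2.6038  30.8321 100.9644  -0.      48.2035 -73.8173]
0.09 -1.5707963267948966 [   2.6038   30.8321  100.9644   -0.       48.2035 -163.8173]
0.5 0 [  3.8651  28.6782 106.3365  -0.      44.9853 130.9353]
0.5 1.5707963267948966 [  3.8651  28.6782 106.3365  -0.      44.9853  40.9353]
0.5 3.141592653589793 [  3.8651  28.6782 106.3365  -0.      44.9853 -49.0647]
0.5 -1.5707963267948966 [   3.8651   28.6782  106.3365   -0.       44.9853 -139.0647]
1 0 [  8.2789  26.9831 110.6528  -0.      42.3641 163.997 ]
1 1.5707963267948966 [  8.2789  26.9831 110.6528  -0.      42.3641  73.997 ]
1 3.141592653589793 [  8.2789  26.9831 110.6528  -0.      42.3641 -16.003 ]
1 -1.5707963267948966 [   8.2789   26.9831  110.6528   -0.       42.3641 -106.003 ]
1.57 0 [  15.6818   26.8888  110.896    -0.       42.2152 -155.9416]
1.57 1.5707963267948966 [ 15.6818  26.8888 110.896   -0.      42.2152 114.0584]
1.57 3.141592653589793 [ 15.6818  26.8888 110.896   -0.      42.2152  24.0584]
1.57 -1.5707963267948966 [ 15.6818  26.8888 110.896   -0.      42.2152 -65.9416]
```

Only joint 6's range is the problem, so I'll finish the right leg with the tool turned half round.

```bash
python3 - <<'E'
from h import *
def pose(th,off,z,r=.1):
    u=np.array([-np.sin(th),-np.cos(th)]);n=np.array([np.cos(th),-np.sin(th)])
    return [*sw(np.array([-.047,-.05])+r*u+off*n),z],R(SY-th+np.pi)
t0=1.0
p,_=pose(t0,.06,.035);ctrl.move_l(p,vel=.15);ctrl.move_l([*p[:2],.15],vel=.25)
ctrl.goto(*pose(t0,.06,.15));ctrl.move_l(pose(t0,.06,.035)[0],vel=.2,contact_N=6)
for t in(t0+.05,1.25,1.45): p,o=pose(t,.024,.035);ctrl.move_l(p,vel=.08,ori=o)
p,o=pose(1.66,.024,.035);h=ctrl.move_l(p,vel=.03,ori=o,contact_N=10)
print(h,ws(ctrl.current_tool_pos()[:2]),ctrl.current_contact_force())
p,o=pose(1.571,.06,.035);ctrl.move_l(p,vel=.15);ctrl.move_l([*p[:2],.24],vel=.25)
ctrl.goto([.40,.21,.42],R(0));c=Cam("wrist","w4");np.savez("w4.npz",T=c.T)
ctrl.command_gripper(1);print(ctrl.current_t())
E
```

```text
True [-0.1462 -0.0768] [ 1.2367 -8.822   4.9899]
29.5917
```

View pics/w4.png

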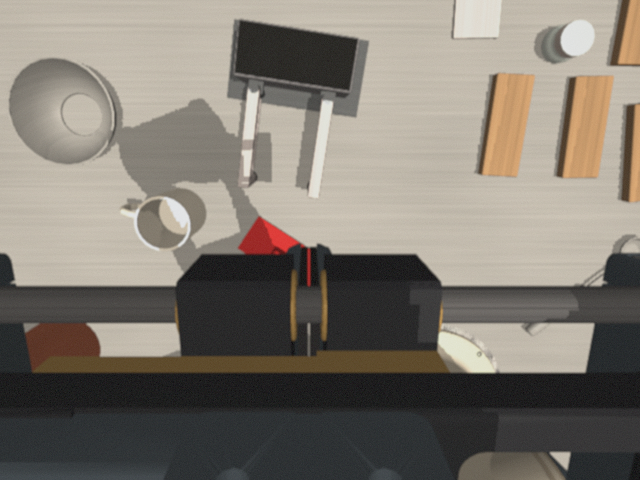

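Both legs are square out: the left runs from (255,83) to (246,185), the right from (327,97) to (314,197). Next I'll pick and place the first board.

```bash
cat >> h.py <<'E'
def pick(xy,a,z,op=.8,zh=.26):
    ctrl.command_gripper(op)
    ctrl.goto([*xy,zh],R(a));ctrl.move_l([*xy,z+.03],vel=.25)
    h=ctrl.move_l([*xy,z],vel=.06,contact_N=8)
    ctrl.command_gripper(0);w=ctrl.current_grip_width()*91;z=ctrl.current_tool_pos()[2]
    ctrl.move_l([*xy,zh],vel=.25);print("picked hit",h,"width",w,"after lift",ctrl.current_grip_width()*91,"z",z);return z
def place(xy,a,z,op=.95,zh=.28):
    ctrl.goto([*xy,zh],R(a));ctrl.move_l([*xy,z+.015],vel=.2)
    h=ctrl.move_l([*xy,z-.004],vel=.03,contact_N=4);zz=ctrl.current_tool_pos()[2]
    ctrl.command_gripper(op);ctrl.sleep(.2);ctrl.move_l([*xy,zh],vel=.25);print("placed hit",h,"z",zz,"wanted",z,"t",ctrl.current_t())
E
python3 - <<'E'
from h import *
f=np.load("w4.npz");c=Cam("wrist");c.T=f["T"]
for p in c.pt([[255,83],[246,185],[327,97],[314,197]],.08): print(ws(p))
c2=Cam("wrist");  # board check here, unchanged pose
z=pick([.4778,-.0903],-.0495,.004)
place(sw([-.117,0]),SY+np.pi/2,z+.080)
ctrl.goto([.40,.10,.42],R(0));c=Cam("wrist","w5")
for b in boards(c): print(b)
for b in boards(c,.098): print("pile?",ws(b[0]),b[1],b[2]-SY-np.pi/2)
E
```

```text
[-0.0411  0.0476]
[-0.1773  0.0443]
[-0.0444 -0.0494]
[-0.18   -0.0527]
picked hit False width 1.0602094415575276 after lift 0.43818982248019717 z 0.004005078763946492
placed hit False z 0.08001356985056639 wanted 0.0840050787639465 t 41.1083
(array([ 0.4395, -0.3127]), (148.2241973876953, 55.42418670654297), np.float64(0.12878948827557998))
(array([ 0.4752, -0.2103]), (147.72805786132812, 55.57038879394531), np.float64(0.012802627832202833))
(array([ 0.4779, -0.0894]), (147.65745544433594, 55.592281341552734), np.float64(-0.05328026603256127))
(array([ 0.6079, -0.2674]), (85.2444076538086, 55.693641662597656), np.float64(-0.018422949472841146))
pile? [-0.0494 -0.4992] (128.75572204589844, 48.14451217651367) -1.2950106532048529
pile? [-0.0317 -0.4067] (128.3247528076172, 48.27149963378906) -1.410997337837986
pile? [-0.0448 -0.3025] (128.263427734375, 48.29052734375) -1.4770803991906156
pile? [ 0.0895 -0.4389] (74.04793548583984, 48.378562927246094) -1.4422236152631136
```

View pics/w5.png

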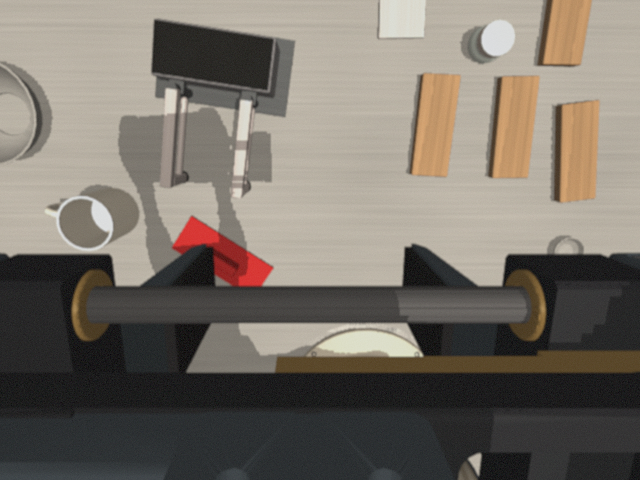

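The gripper closed on nothing: the board at (435,125) in w5 has not moved and the legs are empty. I'll repeat the descent and take pictures before and after closing.

```bash
python3 - <<'E'
from h import *
xy=[.4778,-.0900]
ctrl.command_gripper(.8);print("w",ctrl.current_grip_width())
ctrl.goto([*xy,.26],R(-.05));ctrl.move_l([*xy,.034],vel=.25)
ctrl.move_l([*xy,.006],vel=.06,contact_N=8);print(ctrl.current_tool_pos(),ctrl.current_eef_rot()[:,1])
A=Cam("wrist").img;C=Cam("scene");B=C.img;u,v=C.px([[*xy,.02]])[0].astype(int);print(u,v)
for i in range(2):
    ctrl.command_gripper(.62 if i==0 else .5);print(ctrl.current_grip_width()*91,ctrl.current_contact_force())
D=Cam("wrist").img;E=Cam("scene").img
cr=lambda I:cv2.resize(I[v-60:v+60,u-80:u+80],(400,300),interpolation=cv2.INTER_CUBIC)
cv2.imwrite("pics/m1.png",np.vstack([np.hstack([cr(B),cr(E)]),np.hstack([cv2.resize(A,(400,300)),cv2.resize(D,(400,300))])]))
E
```

```text
w 0.800760828562545
[ 0.4777 -0.09    0.0058] [-0.0005  0.0002 -1.    ]
268 254
56.21489270389352 [-0.0357  0.1456 -0.5029]
45.63662316685427 [ 0.1139 -0.4947 -1.1623]
```

View pics/m1.png

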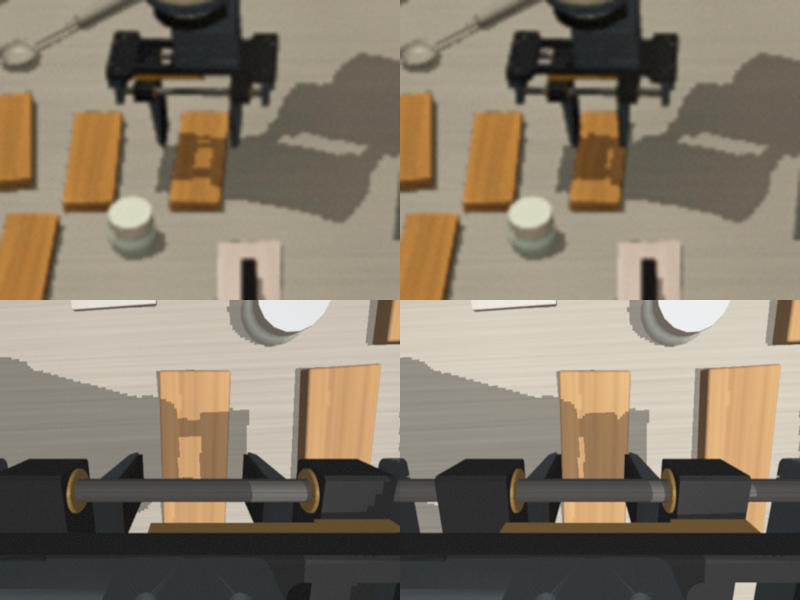

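In the scene crop, the fingers at a 45 mm opening stand over the board's edges, so the open tips sit higher than the nominal TCP. I'll feel for the table gently with the gripper open.

```bash
python3 - <<'E'
from h import *
xy=[.4778,-.0900]
ctrl.move_l([*xy,.03],vel=.1);ctrl.command_gripper(.8)
h=ctrl.move_l([*xy,.004],vel=.08,contact_N=5);print(h)
h=ctrl.move_l([*xy,-.03],vel=.02,contact_N=5);z=ctrl.current_tool_pos()[2];print(h,z,ctrl.current_contact_force())
ctrl.move_l([*xy,z+.004],vel=.03)
ctrl.command_gripper(0);print(ctrl.current_grip_width()*91,ctrl.current_contact_force(),ctrl.current_t())
E
```

```text
False
False -0.029906316828767703 [-0.6179  0.4753  0.0001]
55.52706740911194 [-0.3869 -1.3618 -0.2342] 50.4333
```

It gripped at 55.5 mm with the TCP at −0.026, so the real tips sit well above the nominal TCP. I'll work from this measured offset instead. Lifting and placing next, with contact stop.

```bash
python3 - <<'E'
from h import *
xy=[.4778,-.0900];z=ctrl.current_tool_pos()[2]
ctrl.move_l([*xy,.26],vel=.2);print(z,"lifted",ctrl.current_grip_width()*91,ctrl.current_contact_force())
P=sw([-.117,0]);A=SY+np.pi/2
ctrl.goto([*P,.28],R(A));ctrl.move_l([*P,z+.08+.02],vel=.2)
h=ctrl.move_l([*P,z+.08-.004],vel=.03,contact_N=4);print(h,ctrl.current_tool_pos(),"want z",z+.08,ctrl.current_contact_force())
C=Cam("scene","s2");u,v=C.px([[*P,.1]])[0].astype(int)
cv2.imwrite("pics/s2c.png",cv2.resize(C.img[v-90:v+90,u-120:u+120],(640,480),interpolation=cv2.INTER_CUBIC));print(u,v,ctrl.current_t())
E
```

```text
-0.025935439510867533 lifted 55.25592036917572 [ 0.4002  0.4288 -2.4352]
True [0.4486 0.2454 0.0535] want z 0.05406456048913247 [1.7388 0.6182 1.7714]
386 224 55.175
```

View pics/s2c.png

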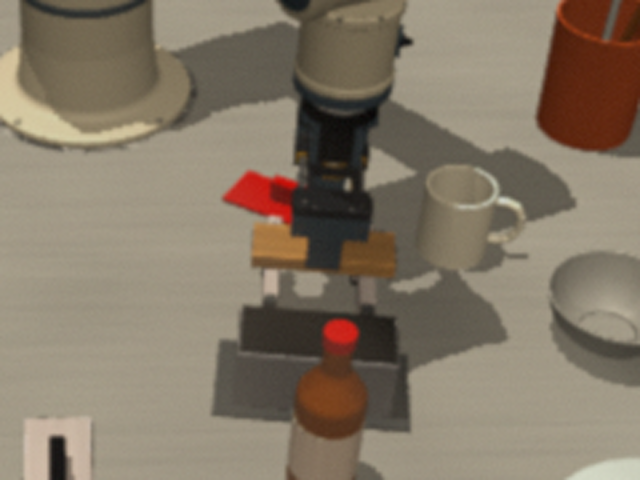

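The board lies across both legs and contact came at z=0.0535, where I expected 0.054. I'll release it, check, and do board 2.

```bash
cat >> h.py <<'E'
def pilecheck(n,tag=None):
    c=Cam("wrist",tag);o=[]
    for b in boards(c,.08+.018*n):
        d=ws(b[0])
        if abs(d[0]+.117)<.06 and abs(d[1])<.06: print("pile",n,d,b[1],"yaw err",(b[2]-SY)%np.pi-np.pi/2)
    return c
E
python3 - <<'E'
from h import *
P=sw([-.117,0]);A=SY+np.pi/2;z0=-.0255
ctrl.command_gripper(.8);ctrl.sleep(.2);ctrl.move_l([*P,.28],vel=.25)
ctrl.goto([.40,.10,.42],R(0));c=pilecheck(1)
for b in boards(c): print(b)
z=pick([.4752,-.2105],.013,z0)
place(P,A,z+.098,op=.8)
ctrl.goto([.40,.10,.42],R(0));c=pilecheck(2,"w6")
E
```

```text
pile 1 [-0.1181  0.0009] (148.10443115234375, 55.093711853027344) yaw err -0.0019814372163540206
(array([0.4456, 0.2684]), (170.49508666992188, 63.42285919189453), np.float64(1.4218184296255916))
(array([ 0.4396, -0.3126]), (148.110595703125, 55.67982864379883), np.float64(0.129557219361201))
(array([ 0.4752, -0.2101]), (147.6432647705078, 55.82767868041992), np.float64(0.016608528459494454))
(array([ 0.6078, -0.2674]), (85.80953979492188, 55.75010681152344), np.float64(-0.02148065787841562))
picked hit False width 55.632737029047526 after lift 55.336276137030225 z -0.025254871209031873
placed hit True z 0.07229795513468895 wanted 0.07274512879096813 t 68.1
pile 2 [-0.1182  0.0004] (149.26925659179688, 55.5811882019043) yaw err -0.0031207375306898655
```

View pics/w6.png

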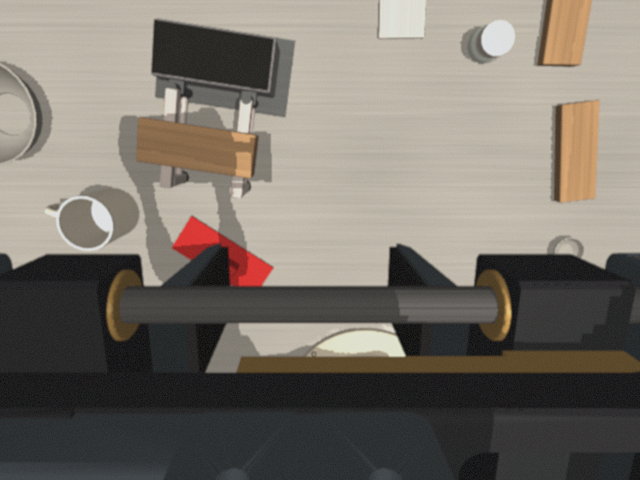

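The pile of two is square on the spot, with errors of about 1 mm. Next are boards 3 and 4, with a closer view for board 4 and the cover.

```bash
python3 - <<'E'
from h import *
P=sw([-.117,0]);A=SY+np.pi/2
z=pick([.4395,-.3127],.130,-.0255);place(P,A,z+.116,op=.8)
ctrl.goto([.52,-.18,.40],R(0));c=Cam("wrist","w7")
for b in boards(c): print(b)
hsv=cv2.cvtColor(c.img,cv2.COLOR_BGR2HSV)
m=cv2.inRange(hsv,(0,0,0),(180,255,45));m[240:]=0
for k in cv2.findContours(m,cv2.RETR_EXTERNAL,cv2.CHAIN_APPROX_NONE)[0]:
    if cv2.contourArea(k)>100: print("dark",cv2.boundingRect(k),rect(c.pt(k[:,0],.036)))
print(ctrl.current_t())
E
```

```text
picked hit False width 55.434243597865844 after lift 55.9354978251754 z -0.02523103688527986
placed hit True z 0.09037222304423459 wanted 0.09076896311472014 t 79.7583
(array([0.4084, 0.2811]), (64.46473693847656, 51.34970474243164), np.float64(-0.15947487976390692))
(array([ 0.6403, -0.2685]), (147.6741180419922, 55.54915237426758), np.float64(-0.018420552627860076))
dark (0, 126, 63, 55) (array([0.5576, 0.222 ]), (89.25623321533203, 65.40096282958984), np.float64(1.4245941092717265))
dark (198, 40, 15, 45) (array([ 0.6809, -0.0362]), (56.340911865234375, 16.50682830810547), np.float64(0.01630820711231758))
81.45
```

View pics/w7.png

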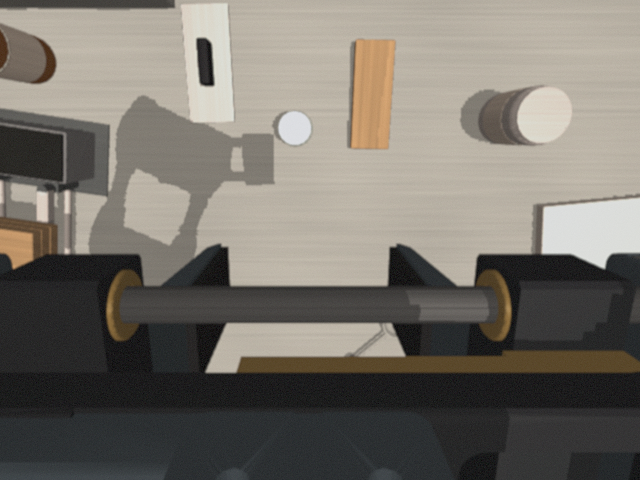

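The view shows board 4 whole at (373,95), the cover at (208,63) with its handle dark, and the jar at (294,128). Next is board 4, then a look at the cover.

```bash
python3 - <<'E'
from h import *
P=sw([-.117,0]);A=SY+np.pi/2
z=pick([.6403,-.2685],-.018,-.022);place(P,A,z+.134,op=.8)
ctrl.goto([.40,.10,.45],R(0));c=pilecheck(4,"w8")
for b in boards(c): print(b)
ctrl.goto([.56,-.04,.40],R(0));c=Cam("wrist","w9")
hsv=cv2.cvtColor(c.img,cv2.COLOR_BGR2HSV)
m=cv2.inRange(hsv,(0,0,0),(180,255,45));m[240:]=0
for k in cv2.findContours(m,cv2.RETR_EXTERNAL,cv2.CHAIN_APPROX_NONE)[0]:
    if cv2.contourArea(k)>100: print("dark",cv2.boundingRect(k),rect(c.pt(k[:,0],.036)))
m=cv2.inRange(hsv,(0,0,195),(180,40,255));m[240:]=0
for k in cv2.findContours(m,cv2.RETR_EXTERNAL,cv2.CHAIN_APPROX_NONE)[0]:
    if cv2.contourArea(k)>1000: print("light",cv2.boundingRect(k),rect(c.pt(k[:,0],.006)))
cv2.imwrite("pics/w89.png",np.vstack([cv2.imread("pics/w8.png")[:240],c.img[:240]]));print(ctrl.current_t())
E
```

```text
picked hit False width 55.36349708109896 after lift 55.06106581106406 z -0.021688108287980915
placed hit True z 0.11200478835138293 wanted 0.1123118917120191 t 90.925
pile 4 [-0.1183  0.0001] (149.63580322265625, 55.970401763916016) yaw err 0.0015820054802264671
(array([0.4434, 0.2841]), (189.35049438476562, 70.82543182373047), np.float64(1.425381872322172))
dark (56, 150, 115, 59) (array([0.5601, 0.2484]), (164.3197479248047, 66.3314208984375), np.float64(1.426240874931777))
light (103, 34, 537, 206) (array([ 0.6135, -0.15  ]), (811.6091918945312, 300.8460388183594), np.float64(-1.5694588653191783))
93.0
```

View pics/w89.png

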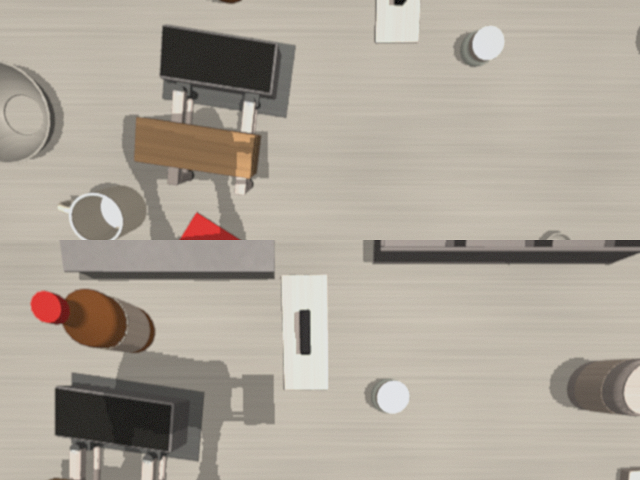

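The pile of four is within about 1.5 mm and no loose boards remain. In the lower view the cover plate spans (282,36) to (328,148), with its handle at (305,92). I'll now measure it and take it by the handle, feeling for the plate first.

```bash
python3 - <<'E'
from h import *
c=Cam("wrist")
roi=np.s_[20:165,270:345];off=np.array([270,20])
hsv=cv2.cvtColor(c.img,cv2.COLOR_BGR2HSV)[roi]
k=max(cv2.findContours((hsv[...,2]<80).astype(np.uint8),0,1)[0],key=cv2.contourArea)
H=rect(c.pt(k[:,0]+off,.036));print("handle",H)
v=hsv[...,2].astype(np.uint8);_,m=cv2.threshold(v,0,255,cv2.THRESH_OTSU)
m=((v>205)*255).astype(np.uint8);k=max(cv2.findContours(m,0,1)[0],key=cv2.contourArea)
Q=rect(c.pt(k[:,0]+off,.006));print("plate",Q)
if not(abs(Q[1][0]-160)<6 and abs(Q[1][1]-66)<4 and np.hypot(*(Q[0]-H[0]))<.006): raise SystemExit("disagree")
xy,a=Q[0],Q[2]
ctrl.command_gripper(.42);ctrl.goto([*xy,.2],R(a));ctrl.move_l([*xy,.03],vel=.25)
h=ctrl.move_l([*xy,-.03],vel=.025,contact_N=3);print("plate hit",h,ctrl.current_tool_pos(),ctrl.current_contact_force())
z=ctrl.current_tool_pos()[2]+.006
ctrl.move_l([*xy,z],vel=.05);ctrl.command_gripper(0);print(ctrl.current_grip_width()*91)
ctrl.move_l([*xy,z+.05],vel=.1);ctrl.sleep(.3);print("lifted",z,ctrl.current_grip_width()*91,ctrl.current_contact_force(),ctrl.current_t())
C=Cam("scene");u,v=C.px([[*xy,.05]])[0].astype(int)
cv2.imwrite("pics/s3c.png",cv2.resize(C.img[v-75:v+75,u-100:u+100],(640,480),interpolation=cv2.INTER_CUBIC))
E
```

```text
handle (array([ 0.6825, -0.0323]), (55.55208969116211, 12.508296012878418), np.float64(0.0023485078270634005))
plate (array([ 0.683 , -0.0335]), (160.42782592773438, 66.12846374511719), np.float64(0.013563315064800031))
plate hit False [ 0.6831 -0.0335 -0.0299] [-0.0191  0.4185 -1.5802]
15.702312883669386
lifted -0.023914443084979767 15.653361484152803 [ 0.3375 -0.626  -2.5015] 99.75
```

```bash
ls pics
```

```text
m1.png
s2.png
s2c.png
s3c.png
scene0.png
t1.png
top0.png
w1.png
w2.png
w23.png
w3.png
w4.png
w5.png
w6.png
w7.png
w8.png
w89.png
w9.png
```

Cover gripped at 15.7 mm on the 16 mm handle, and the lift force of 2.5 N matches 250 g. Placing it now.

```bash
python3 - <<'E'
from h import *
P=sw([-.117,0]);A=SY+np.pi/2
p=ctrl.current_tool_pos();ctrl.move_l([p[0],p[1],.30],vel=.2)
print(ctrl.current_grip_width()*91);place(P,A,-.0239+.152,op=.5,zh=.30)
ctrl.goto([.40,.10,.45],R(0));c=Cam("wrist","w10")
u,v=c.px([[*P,.16]])[0].astype(int);x0,y0=max(u-110,0),max(v-80,0);off=[x0,y0]
hsv=cv2.cvtColor(c.img,cv2.COLOR_BGR2HSV)[y0:v+70,x0:u+110]
m=((hsv[...,2]>185)&(hsv[...,1]<60)).astype(np.uint8)
for k in cv2.findContours(m,0,1)[0]:
    if cv2.contourArea(k)>500: r=rect(c.pt(k[:,0]+off,.158));print("cover",ws(r[0]),r[1],r[2]-A)
s=Cam("scene");u,v=s.px([[*P,.1]])[0].astype(int)
cv2.imwrite("pics/fin.png",np.hstack([cv2.resize(c.img[:240],(400,300)),cv2.resize(s.img[v-75:v+75,u-100:u+100],(400,300),interpolation=cv2.INTER_CUBIC)]));print(ctrl.current_t())
E
```

```text
15.805868278886154
placed hit True z 0.12732634633382844 wanted 0.1281 t 105.8167
cover [-0.1825  0.0009] (77.0768814086914, 46.886505126953125) -2.9917658177593736
cover [-0.101  -0.0869] (182.16786193847656, 93.35541534423828) -1.4253527560735706
cover [-0.1261  0.0768] (191.9521484375, 121.85322570800781) -1.5553396515095208
107.0167
```

View pics/fin.png

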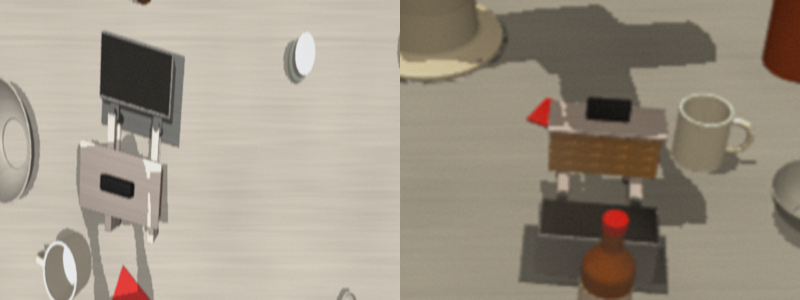

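The cover sits flat and square on the four-board pile, handle up. My white mask failed because the cover is in shadow, so I'll check numerically with the dark handle and then hand in.

```bash
python3 - <<'E'
from h import *
P=sw([-.117,0]);c=Cam("wrist");u,v=c.px([[*P,.188]])[0].astype(int)
g=c.img[v-28:v+28,u-40:u+40].max(2);ok=False
for k in cv2.findContours((g<60).astype(np.uint8),0,1)[0]:
    if cv2.contourArea(k)>60:
        r=rect(c.pt(k[:,0]+[u-40,v-28],.188));d=ws(r[0]);ya=(r[2]-SY)%np.pi-np.pi/2;print(d,r[1],ya)
        ok|=abs(d[0]+.117)<.01 and abs(d[1])<.01 and abs(ya)<.12
print(ok)
if ok: ctrl.sleep(.5);ctrl.sign_off();print("signed",ctrl.current_t())
E
```

```text
[-0.1176 -0.0014] (61.71479797363281, 14.173897743225098) 0.0012921203955713612
True
the job is handed in; nothing more can be done
the job is handed in; nothing more can be done
```

I swung both legs out to their stops, laid the four boards that were there in one pile on them, set the cover on top, and handed the job in. `sign_off()` gives no verdict, so this rests on my own checks.

**Legs:** both pushes ended on contact at the stop. In the pictures they stand square out and parallel.

**Boards:** the pile's top board measured within 1.5 mm and 0.004 rad of its spot each time I checked it (after boards 1, 2 and 4). I found no fifth board.

**Cover:** it was put down at 106 s of the 210 s allowed. The handle centre measured (-0.1176, -0.0014) in the stand frame, 0.001 rad from square, with the handle up.

**Other kitchen things:** the jar, mug, bowl and bottle looked unmoved in the last pictures. The can was out of view by then; it was last seen upright, after board 4.

**What went wrong or disagreed:**
- The first board grasp closed on nothing. The real fingertips sit more than 30 mm above the stated TCP when open, so I gripped about 26 mm lower and set placing heights from where each piece was gripped.
- The right leg took two pushes because the last joint reached its limit; I turned the tool half round and finished.
- My check of the cover's plate by brightness failed in the shadow, so I checked it by the handle instead.

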